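Prop the damp box open and put the bowl away

TASK

Lift the lid of the wooden damp box and prop it on the last, highest notch of its stay, so that it stands wide open by itself and your hand is free. Then take the leather-hard bowl from the ware board and set it gently, upright, on the plaster floor of the damp box, in the free space in front of the two bowls already there, without shifting those two. Do not let the lid fall.

Things in the scene. Friction and masses are not known exactly. Their poses are not given: they have to be found in the camera images.
- damp_box: wooden box fixed to the table, 250 mm deep (its x) by 270 wide (y) by 78 high; origin at the centre of its underside, x points from its front (robot's side) to its hinged side, z up. Walls 12 mm thick, inside 226 x 246 mm. Two bowls stand in the back half (about x = +60, y = +-56 mm); the front half is free. A steel rail with three saw teeth runs along the outside of the left (+y) wall
- box_floor (a point): middle of the box's plaster floor, 16 mm above the box's origin, 62 mm below its rim; axes as the box
- lid (a joint): angle of the lid: 0 shut, grows as it opens, stop at 1.45 rad. It falls shut unless held or propped. Let down, it comes to rest on the last tooth of the stay rail that was passed: notches at 0.55 (ajar), 0.90 (half) and 1.25 rad (last, wide open). To prop it at the last, raise it to about 1.40 rad, then lower it until it rests at 1.25
- lid_hinge (a point): middle of the lid's hinge line, on the box's far top edge (125 mm behind the box's origin, 78 mm above its underside); the hinge axis runs along the box's y. The lid is a wooden frame with a clear panel, 250 x 270 x 10 mm, 0.5 kg
- lid_handle (a point): middle of the round steel bar of the lid's pull, near the lid's front edge; bar 10 mm thick, 110 mm long between its posts, parallel to the box's y, 35 mm above the lid's upper face (30 mm clear under it). It moves with the lid on an arc about lid_hinge: when shut it lies 232 mm in front of and 45 mm above the hinge line
- stay (a joint): angle of the steel stay bar (150 mm long) about its pivot on the lid's left edge: 0 with the lid shut, about 1.65 rad when its foot rests behind the last tooth. It swings freely and follows the lid by itself
- stay_foot (a point): centre of the pin (8 mm thick) at the foot of the stay bar. As the lid rises the pin is dragged along the toothed rail towards the hinge and drops behind each tooth by its weight when the lid is a little (0.08 rad) past that notch. In the box's frame it lies at x = -74, z = 33 mm with the lid shut and at x = +2, z = 33 mm behind the last tooth
- bowl_center (a point): leather-hard clay bowl on the ware board; point on its axis half-way up (20 mm above its foot), z axis up through its mouth. Round, 90 mm wide at the rim, 41 mm high, foot 58 mm wide, 0.13 to 0.21 kg; open, the wall near the rim is about 8 mm thick and flares outward; pinch it anywhere on the rim, one finger inside
- back_bowl_left_center (a point): equal bowl already in the back left of the box; the same point of it. Not to be shifted
- back_bowl_right_center (a point): equal bowl already in the back right of the box; the same point of it. Not to be shifted
- ware_board: square plywood ware board that carries the bowl, 130 x 130 x 12 mm; origin at the centre of its underside; fixed
- bowl: the bowl to be put away, as bowl_center; origin at the centre of its foot's underside

How it is judged (in metres and radians):
On the way, in this order (a step that is already met when the one before it is completed fails the run):
1. the lid stands propped on the last notch of its stay, let go by the robot (value of joint lid between 1.18 and 1.32 rad and z of stay_foot in the frame of damp_box below 0.037 m and velocity of joint lid between -0.1 and 0.1 rad/s and contact force between each of the arm, the fingers and damp_box below 0.1 N), for 0.3 s.
2. the bowl stands on the floor of the damp box (x of bowl_center in the frame of damp_box between -0.09 and 0.02 m and y of bowl_center in the frame of damp_box between -0.09 and 0.09 m and z of bowl_center in the frame of damp_box below 0.041 m and angle between bowl_center's own z axis and vertical below 0.1 rad), for 0.2 s.
At the end, for the whole second after the job is handed in: Lid at 1.18 to 1.32 rad, stay foot down behind the last tooth; bowl at rest on the box floor, upright within 0.1 rad, centre from 90 mm in front to 20 mm behind the box middle and within 90 mm of it sideways; the other two bowls within 12 mm of their places (all of step 2 and value of joint lid between 1.18 and 1.32 rad and z of stay_foot in the frame of damp_box below 0.037 m and linear speed of bowl below 0.02 m/s and distance of each of back_bowl_left_center, back_bowl_right_center from where it was at the start of the episode below 0.012 m); the robot touches nothing.
It fails at once if the lid is let fall (it drops faster than 2 rad/s) (velocity of joint lid below -2 rad/s).
It fails at once if the bowl is dropped or banged into the box (over 40 N) (contact force between bowl and damp_box above 40 N).
It fails at once if one of the two other bowls is shifted by more than 20 mm (distance of any of back_bowl_left_center, back_bowl_right_center from where it was at the start of the episode above 0.02 m).
It also fails if it takes over 58 s, if anything falls off the work surface, if the arm or the gripper's body presses on something with over 40 N, if the wrist force passes 120 N, or if a joint passes its speed limit or range.

ROBOT

A 7-joint arm with a two-finger parallel gripper is mounted at the origin on a cart in front of the work surface, level with it; the furniture and walls round the work are solid. World frame = base frame: x ahead of the robot, y to its left, z up, the work surface at z = 0. Lengths are in mm, angles in rad, forces in N, time in s.
With the tool pointing down it reaches from about 375 to 925 mm from the base axis. Payload 3.1 kg.
Tool frame: the origin (TCP) lies between the finger pads; the fingertips stand tip_extent ahead of it and the grasp point (between the pads) lies 5 mm behind it (tip_extent is the distance from the TCP to the fingertips, in mm); z points along the fingers, y is the direction in which the jaws open and shut (so a half turn about z gives the same grasp; the last joint's range is limited). The gripper opens to 85 mm and grips with 20 to 120 N. Pads are 22 mm wide; open, the fingers measure 114 mm over their backs; the gripper's body (76 mm by 85 mm) begins 54 mm behind the grasp point. The pads swing forward as they close: fully open they stand 13 mm farther back than shut.
Start: joints at [-1.271, 0.383, 0.044, 1.598, -0.018, 1.161, -0.05], TCP at [251.783, 599.257, 245.269] pointing down, gripper open.
Joint ranges: [-2.61, 2.61], [-0.41, 2.15], [-1.48, 1.57], [0, 2.5], [-1.57, 4.71], [0.05, 1.97], [-2.85, 2.85]. Speed limits (rad/s): [2.79, 2.79, 3.14, 3.14, 3.14, 3.14, 3.14].

INTERFACE

Orientations are given as a rotation vector (axis times angle).
In Python, from station import * gives the robot as it stands.
- The arm moves only by the tool arm_command, never from a script. Its argument "deltas" is text: rows parted by semicolons, each of 7 numbers parted by spaces: the shift along the tool's x, y, z in mm, then the turn, a rotation vector about the tool's x, y, z in degrees, then the opening, from 0 (shut) to 1 (fully open). A call has 1 to 8 rows; each row shifts and turns the pose as measured when the row begins, along the tool's axes as they then stand; what a row does not reach is not made up. A row lasts 1/8 s, in which the tool goes at most 62.5 mm and 10.7 degrees, less where a joint would pass 70% of its speed; a pose out of reach is approached as far as the arm can. A call is refused whole if a number of a shift passes 62.5 or a number of a turn 10.7, either way. A call with a gripper value outside its range is refused whole. The fingers move at their own pace and stop on an object; "squeeze" is the grip in N (left out, the last holds). Time passes only in rows, so rows that do not move let the fingers close. It gives the time, the measured TCP pose, the force and the opening at its end, in the units of the state.
- state(): the state, without advancing time (a new reading comes with each control period).
- snapshot(name): name is "scene" or "top" or "wrist"; returns a dict with "image" (480x640x3 uint8, red, green, blue), "range_z" (480x640 float32, mm along the optical axis (not along the pixel's ray), 0 where there is no reading), "mtx" (3x3 intrinsics, pixels), "k1" (the pictures are not rectified: a ray, as slopes to the right and down, at radius r is drawn at 1 + k1 r^2 times it, then the intrinsics apply), "world_from_camera" (4x4, takes a point from camera to world coordinates). Camera axes: x right, y up, looking along -z (the intrinsics and any distortion apply to the point x, -y, -z); pixel columns grow to the right and rows downward; lengths in mm; the calibration is good to about 2 mm. A picture is of the moment at which its call begins.
- hand_in(): hands the job in, once; it reports no verdict.
The state is a dict: "t": time; "joints": joint angles; "qd": joint speeds; "effort": joint torques, N m; "position": TCP position; "orientation": TCP orientation; "wrist_force": force on the tool from outside, world axes, zero at the start; "ft_torque": the same for the moment, N m; "width": opening from 0.0 (shut) to 1.0 (fully open).
Only numpy, scipy, OpenCV 4.12 (cv2) and the standard library are available. Lean on these libraries where they do the work, as an engineer would, in place of code of your own. Each camera call takes 0.05 s, during which the arm holds its last target.

## Working session

There is one attempt and no reset: what is moved stays moved. The work goes in short steps, Python scripts to look and compute and a tool call to move; the robot and the scene stay as the last step left them, time stands still between calls to the robot, and variables do not carry over. Pictures are saved under pics/ and viewed, and the job is handed in when it is done.

Besides the shell and the picture viewer there is one more tool, called after "Emit:" as name(argument=value, ...), one argument or row to a line, values as JSON. arm_command: Moves the arm, as the interface text tells. Its arguments: {"type":"object","properties":{"deltas":{"type":"string"},"squeeze":{"type":"number"}},"required":["deltas"]}

```bash
ls; mkdir -p pics
python3 - <<'E'
from station import *
import cv2,numpy as np
s=state();print(s)
for n in ["scene","top","wrist"]:
    d=snapshot(n);cv2.imwrite(f"pics/{n}0.png",d["image"][:,:,::-1]);np.savez(f"pics/{n}0.npz",**d)
    print(n,d["mtx"],d["k1"],d["world_from_camera"])
E
```

```text
pics
{'t': 0.0, 'joints': array([-1.27079759,  0.38383796,  0.04383997,  1.59958503, -0.01790923,
        1.16114943, -0.04988707]), 'qd': array([ 2.85510269e-04,  6.98800182e-04,  9.47415697e-04,  1.39598291e-04,
       -1.14495186e-03,  1.84406207e-03, -3.76399526e-05]), 'effort': array([ 1.22123836e-05, -4.33454275e+01,  1.02506965e+00, -2.49513566e+01,
        1.07262944e-02,  1.11892915e-02,  9.72002596e-06]), 'position': array([251.46077586, 598.41804305, 243.8801384 ]), 'orientation': array([-0.62054514, -3.07930577,  0.00401936]), 'wrist_force': array([ 0.27841218, -0.37265819, -1.1141801 ]), 'ft_torque': array([-0.00444355,  0.02223429, -0.04804267]), 'width': 0.9968152565145282}
scene [[623.51988425   0.         309.23813811]
 [  0.         623.51988425 253.71128676]
 [  0.           0.           1.        ]] 0.01813703793199387 [[ 5.93075983e-01  4.60891485e-01 -6.60181731e-01 -2.48943434e+02]
 [-8.05064827e-01  3.27782769e-01 -4.94397695e-01 -4.90098095e+02]
 [-1.14674923e-02  8.24704490e-01  5.65447611e-01  7.54333742e+02]
 [ 0.00000000e+00  0.00000000e+00  0.00000000e+0
[... 164 characters left out ...]
2363728 [[ 4.38983375e-03  9.80349759e-01 -1.97218352e-01  2.67009651e+02]
 [-9.99762164e-01  8.95293327e-05 -2.18084147e-02  7.25711484e+01]
 [-2.13622173e-02  1.97267182e-01  9.80116990e-01  1.35653643e+03]
 [ 0.00000000e+00  0.00000000e+00  0.00000000e+00  1.00000000e+00]]
wrist [[432.38280253   0.         317.33672851]
 [  0.         432.38280253 237.13379128]
 [  0.           0.           1.        ]] -0.029210909184380175 [[ 3.87619999e-01 -8.85186158e-01 -2.57286228e-01  1.86988578e+02]
 [ 9.21818235e-01  3.71800614e-01  1.09614985e-01  6.27815438e+02]
 [-1.37048935e-03 -2.79660097e-01  9.60098095e-01  3.72776083e+02]
 [ 0.00000000e+00  0.00000000e+00  0.00000000e+00  1.00000000e+00]]
```

View pics/scene0.png

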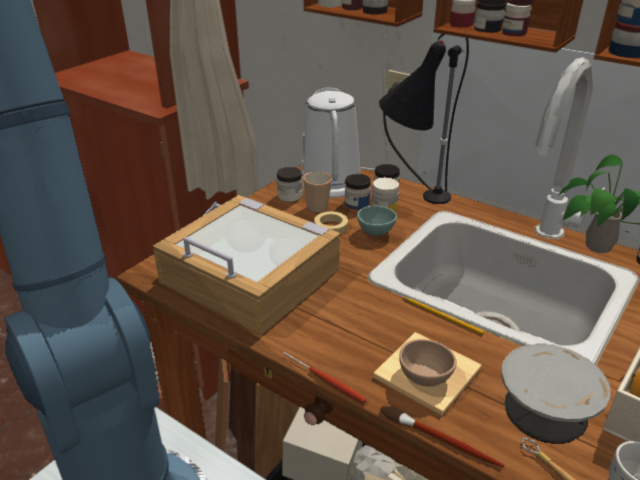

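View pics/top0.png

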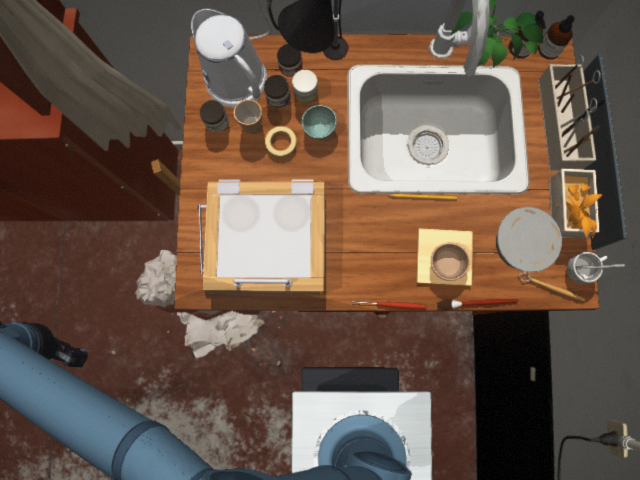

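View pics/wrist0.png

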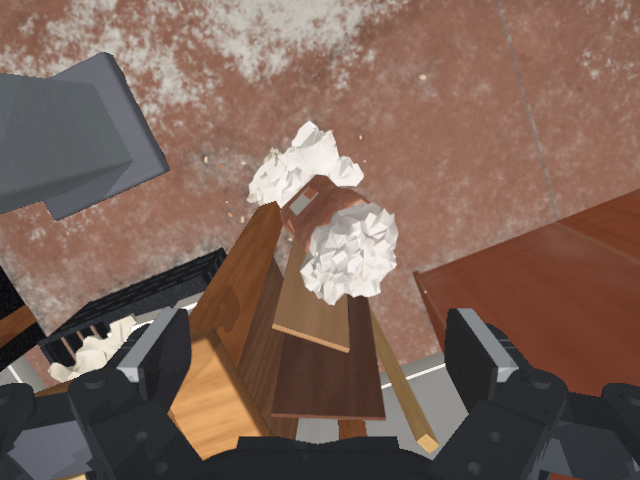

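```bash
cat > h.py <<'E'
import numpy as np,cv2
def ray(d,uv):
    uv=np.atleast_2d(np.asarray(uv,float)).reshape(-1,1,2)
    # model: slope*(1+k1 r^2) -> OpenCV dist [k1,0,0,0]
    p=cv2.undistortPoints(uv,np.array(d["mtx"]),np.array([float(d["k1"]),0,0,0])).reshape(-1,2)
    v=np.c_[p[:,0],-p[:,1],-np.ones(len(p))]
    M=np.array(d["world_from_camera"]);return M[:3,3],v@M[:3,:3].T
def plane(d,uv,z):
    o,v=ray(d,uv);return o+v*((z-o[2])/v[:,2])[:,None]
def depthpts(d,uv):
    uv=np.atleast_2d(uv).astype(int);o,v=ray(d,uv);r=np.array(d["range_z"])[uv[:,1],uv[:,0]]
    return o+v*r[:,None],r
def proj(d,P):
    P=np.atleast_2d(P);M=np.array(d["world_from_camera"]);c=(P-M[:3,3])@M[:3,:3]
    s=np.c_[c[:,0]/-c[:,2],-c[:,1]/-c[:,2]];r2=(s**2).sum(1)[:,None];s=s*(1+float(d["k1"])*r2)
    K=np.array(d["mtx"]);return np.c_[s[:,0]*K[0,0]+K[0,2],s[:,1]*K[1,1]+K[1,2]]
def load(n):
    return dict(np.load(f"pics/{n}.npz"))
def save(d,n):
    np.savez(f"pics/{n}.npz",**d);cv2.imwrite(f"pics/{n}.png",d["image"][:,:,::-1])
E
python3 - <<'E'
import station;print([x for x in dir(station) if x[0]!='_'])
from h import *
import cv2
for n,(x,y,w,h) in {"top0":(190,165,150,140),"scene0":(140,180,210,150)}.items():
    d=load(n);c=d["image"][y:y+h,x:x+w,::-1];cv2.imwrite(f"pics/c_{n}.png",cv2.resize(c,None,fx=3.8,fy=3.8,interpolation=cv2.INTER_CUBIC))
d=load("top0");c=d["image"][215:300,405:490,::-1];cv2.imwrite(f"pics/c_bowl.png",cv2.resize(c,None,fx=5,fy=5,interpolation=cv2.INTER_CUBIC))
print(depthpts(d,[[262,282],[214,240],[320,240],[262,190],[262,288],[450,262],[425,240],[350,290]]))
E
```

```text
['Unreachable', 'hand_in', 'snapshot', 'state', 'tip_extent']
(array([[ 390.99643756,  219.15421104,  127.90793706],
       [ 488.6266983 ,  334.13563223,   92.63316081],
       [ 490.08472426,   95.64235148,   86.03476507],
       [ 605.42743408,  228.640212  ,   89.22650062],
       [ 381.42059089,  223.27192261,   91.07285779],
       [ 449.69179077, -209.62757188,   16.0687779 ],
       [ 502.96271885, -152.47181197,   12.65237863],
       [ 385.87383384,   25.93526884,   -3.45263498]]), array([1231.8489, 1288.1843, 1289.7379, 1312.2578, 1266.1528, 1343.6891,
       1358.79  , 1355.3735], dtype=float32))
```

View pics/c_top0.png

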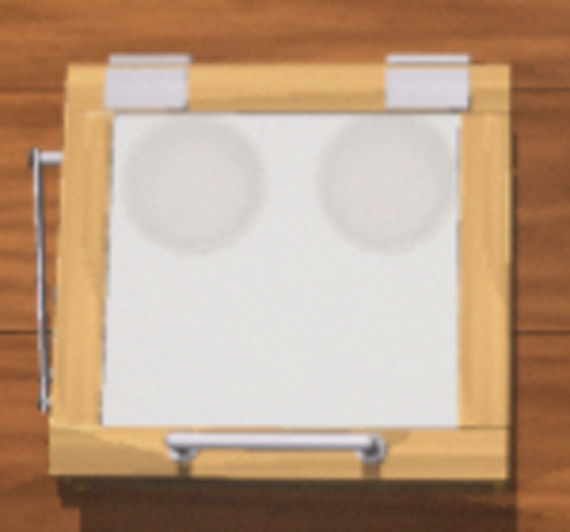

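View pics/c_scene0.png

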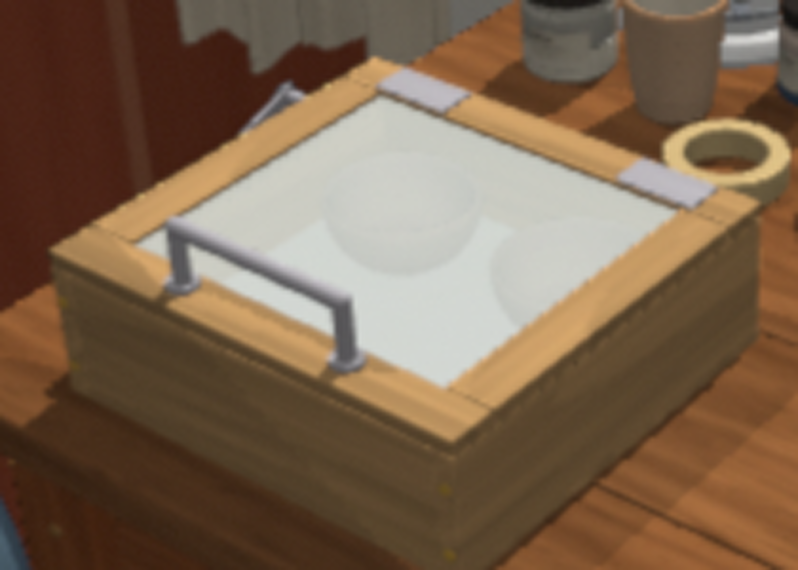

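View pics/c_bowl.png

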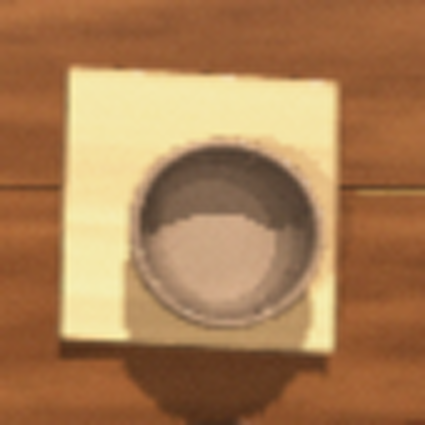

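Run:
```python
from h import *
import station; print(station.tip_extent if not callable(station.tip_extent) else station.tip_extent())
d=load("top0")
c=np.array([[50,474],[510,478],[510,66],[68,66]])/3.8+[189.6,164.6]
print("lid",plane(d,c,88))
hb=np.array([[168,440],[383,443]])/3.8+[189.6,164.6];print("handle",plane(d,hb,123))
b=np.array([[227,138],[227,325],[132,232],[322,232]])/5+[404.6,214.6];print("rim",plane(d,b,53))
s=load("scene0")
sb=np.array([[172,222],[345,300]])/3.8+[139.6,179.6];print("scene handle",plane(s,sb,123))
sc=np.array([[55,252],[455,440],[762,205],[378,57]])/3.8+[139.6,179.6];print("scene lid",plane(s,sc,88))
for k in (400,427,455):pass
# rim in scene
im=s["image"];cv2.imwrite("pics/c_bs.png",cv2.resize(im[325:415,370:490,::-1],None,fx=5,fy=5,interpolation=cv2.INTER_CUBIC))
```

```text
14.0
lid [[377.79383958 356.36753464  88.        ]
 [376.93509319  86.78807127  88.        ]
 [624.4624088   87.3720617   88.        ]
 [625.43644309 355.98613568  88.        ]]
handle [[394.64702131 281.14355692 123.        ]
 [393.52160976 158.39783382 123.        ]]
rim [[ 490.68072951 -203.60916261   53.        ]
 [ 404.20859439 -200.39477695   53.        ]
 [ 447.06953954 -158.05800916   53.        ]
 [ 446.84234824 -246.0435834    53.        ]]
scene handle [[395.34604228 281.70404747 123.        ]
 [394.82958655 166.95901287 123.        ]]
scene lid [[376.63176855 352.75602662  88.        ]
 [376.82774759  87.26638273  88.        ]
 [621.38234804  84.52945994  88.        ]
 [624.61226846 354.49072539  88.        ]]
```

View pics/c_bs.png

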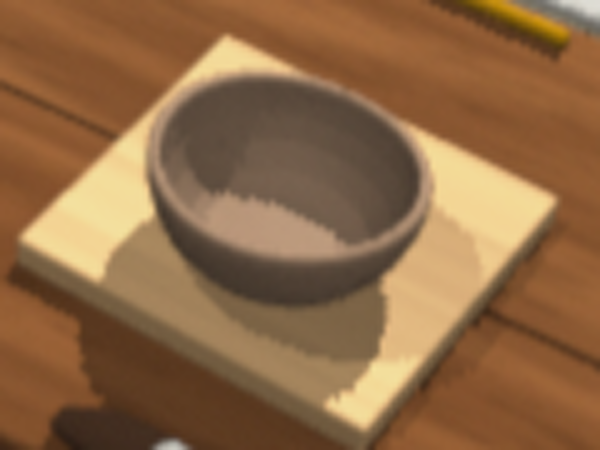

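```bash
cat >> h.py <<'E'
from scipy.spatial.transform import Rotation as Ro
def Rdown(yaw_deg,tilt_x=0):
    # tool y at world angle yaw, tool z down; then tilt about world y by tilt_x deg (positive: wrist moves to +x)
    y=np.array([np.cos(np.radians(yaw_deg)),np.sin(np.radians(yaw_deg)),0]);z=np.array([0,0,-1.])
    R=np.c_[np.cross(y,z),y,z]
    return Ro.from_euler('y',tilt_x,degrees=True)*Ro.from_matrix(R)
def plan(waypts,g,st=None):
    """waypts: list of (pos,Rot,n)"""
    if st is None:
        import station;st=station.state()
    p=np.array(st["position"]);R=Ro.from_rotvec(st["orientation"])
    print("t",round(st["t"],2),"p",p.round(1),"tool y",R.as_matrix()[:,1].round(3),"z",R.as_matrix()[:,2].round(3),"F",np.round(st["wrist_force"],1),"w",round(st["width"],3),"J",np.round(st["joints"],2))
    out=[]
    for q,Q,n in waypts:
        q=np.array(q,float);dq=(q-p)/n;w=(Q*R.inv()).as_rotvec()/n
        for i in range(n):
            d=R.inv().apply(dq);t=R.inv().apply(w)
            out.append(" ".join("%g"%v for v in list(d.round(1))+list(np.degrees(t).round(1)))+f" {g}")
            p=p+dq;R=Ro.from_rotvec(w)*R
    for i in range(0,len(out),8):print("; ".join(out[i:i+8]))
E
python3 - <<'E'
from h import *
plan([([394,221,200],Rdown(0),8)],0.5)
E
```

```text
t 0.15 p [251.5 598.6 244.2] tool y [ 0.387  0.922 -0.002] z [-0.001 -0.002 -1.   ] F [-0.8  0.3  0.3] w 0.998 J [-1.27  0.38  0.04  1.6  -0.02  1.16 -0.05]
-34.7 -36.6 5.6 -0 0 8.4 0.5; -39.7 -31.1 5.6 -0 0 8.4 0.5; -43.8 -25 5.6 -0 0 8.4 0.5; -47 -18.3 5.6 -0 0 8.4 0.5; -49.2 -11.3 5.6 -0 0 8.4 0.5; -50.3 -4 5.5 -0 0 8.4 0.5; -50.3 3.4 5.5 -0 0 8.4 0.5; -49.3 10.7 5.5 -0 0 8.4 0.5
```

Emit:
arm_command(
  deltas="-34.7 -36.6 5.6 0 0 8.4 0.5; -39.7 -31.1 5.6 0 0 8.4 0.5; -43.8 -25 5.6 0 0 8.4 0.5; -47 -18.3 5.6 0 0 8.4 0.5; -49 -11 5.6 0 0 8.4 0.5; -50 -4 5.5 0 0 8.4 0.5; -50 3.4 5.5 0 0 8.4 0.5; -49 10.7 5.5 0 0 8.4 0.5",
)

```text
t: 1.15
position: [389.0, 213.0, 196.2]
orientation: [-2.251, -2.189, 0.003]
wrist_force: [-0.1, 0.5, -0.4]
width: 0.501
```

Run:
```python
from h import *
plan([([394,221,180],Rdown(0),4)],0.5)
```

```text
t 1.15 p [389.  213.  196.2] tool y [ 1.    -0.028 -0.003] z [-0.003 -0.    -1.   ] F [-0.1  0.5 -0.4] w 0.501 J [-0.98  0.04  0.39  2.14 -0.02  0.97 -0.6 ]
2 1.2 4.1 -0 0 -0.4 0.5; 2 1.2 4.1 -0 0 -0.4 0.5; 2 1.2 4.1 -0 0 -0.4 0.5; 2 1.2 4.1 -0 0 -0.4 0.5
```

Emit:
arm_command(
  deltas="4 2.5 8 0 0 -0.8 0.5; 4 2.5 8 0 0 -0.8 0.5; 0 0 0 0 0 0 0.5",
)

```text
t: 1.52
position: [394.5, 217.8, 178.8]
orientation: [-2.226, -2.214, 0.006]
wrist_force: [-0.0, -0.1, 0.4]
width: 0.499
```

Run:
```python
from h import *
from station import *
d=snapshot("wrist");save(d,"w1");plan([([394,221,128],Rdown(0),5)],0.5)
print("bar proj",proj(d,[[394,166,123],[394,276,123],[394,221,123]]).round(0))
```

```text
t 1.57 p [394.5 218.1 179.1] tool y [ 1.    -0.005 -0.004] z [-0.004 -0.001 -1.   ] F [-0.1 -0.6  0.3] w 0.501 J [-0.97  0.08  0.39  2.14 -0.04  0.94 -0.56]
0.6 -0.1 10.2 -0 0 -0.1 0.5; 0.6 -0.1 10.2 -0 0 -0.1 0.5; 0.6 -0.1 10.2 -0 0 -0.1 0.5; 0.6 -0.1 10.2 -0 0 -0.1 0.5; 0.6 -0.1 10.2 -0 0 -0.1 0.5
bar proj [[316. 375.]
 [314. 147.]
 [315. 270.]]
```

View pics/w1.png

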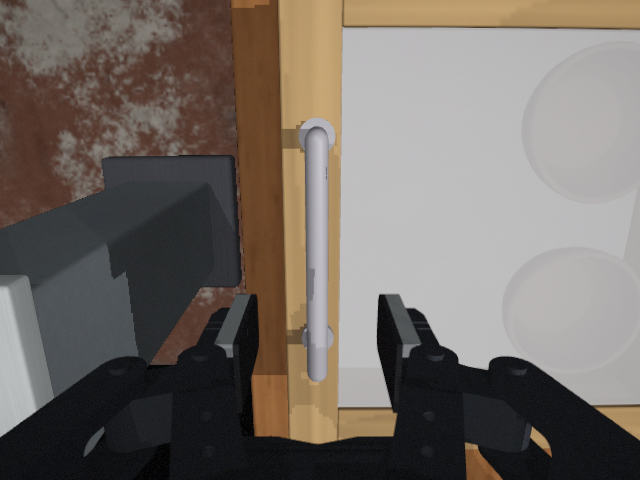

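Emit:
arm_command(
  deltas="1 0 14 0 0 0 0.45; 1 0 14 0 0 0 0.45; 1 0 14 0 0 0 0.45; 0 0 13 0 0 0 0.45; 0 0 4 0 0 0 0.45; 0 0 0 0 0 0 0; 0 0 0 0 0 0 0; 0 0 0 0 0 0 0",
  squeeze=50,
)

```text
t: 2.58
position: [393.9, 223.1, 115.5]
orientation: [-2.221, -2.219, 0.005]
wrist_force: [0.1, 1.1, -3.2]
width: 0.097
```

Run:
```python
from h import *
from station import *
d=snapshot("wrist");save(d,"w2");
H=np.array([626,0,78.]);s=state();p=np.array(s["position"]);print(p,s["width"],s["wrist_force"])
```

```text
[393.90102872 223.10541429 115.4765615 ] 0.09741227019909766 [ 0.93504847  0.90751683 -2.70434083]
```

View pics/w2.png

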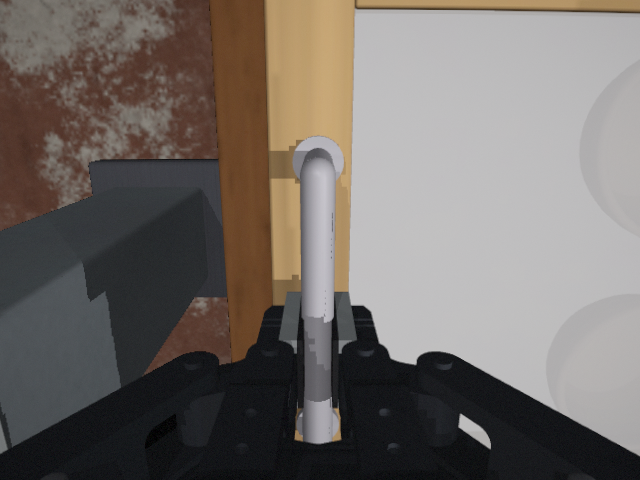

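```bash
cat >> h.py <<'E'
HX,HZ,BY,OFF=626.,78.,223.,7.5
def arcpose(th,tilt):
    R=Rdown(0,tilt);b=np.array([HX-232*np.cos(th)+45*np.sin(th),BY,HZ+232*np.sin(th)+45*np.cos(th)])
    return b+OFF*R.as_matrix()[:,2],R
def theta(st):
    R=Ro.from_rotvec(st["orientation"]);b=np.array(st["position"])-OFF*R.as_matrix()[:,2]
    return np.arctan2(b[2]-HZ,HX-b[0])-np.arctan2(45,232), np.hypot(b[2]-HZ,HX-b[0])
def arc(th1,n,g=0,tiltmax=20,cap=1.4):
    import station;st=station.state();t0,r=theta(st);print("theta",round(t0,3),"r",round(r,1),"(236.3)")
    w=[]
    for i in range(1,n+1):
        t=t0+(th1-t0)*i/n;p,R=arcpose(t,tiltmax*min(max(t,0),cap)/1.4);w.append((p,R,1))
    plan(w,g,st)
E
python3 - <<'E'
from h import *
arc(0.48,8)
E
```

```text
theta -0.0 r 236.4 (236.3)
t 2.62 p [393.9 223.1 115.5] tool y [ 1.    -0.001 -0.003] z [-0.003 -0.001 -1.   ] F [ 0.9  0.9 -2.7] w 0.097 J [-0.96  0.19  0.38  2.18 -0.1   0.79 -0.51]
-0.1 3.1 -13.8 0.7 0.1 -0 0; -0 3.6 -13.7 0.9 0 -0 0; 0 4.2 -13.5 0.9 0 0 0; 0 4.8 -13.3 0.9 0 0 0; 0 5.4 -13.1 0.9 0 0 0; 0 6 -12.8 0.9 0 0 0; 0 6.6 -12.5 0.9 0 0 0; 0 7.1 -12.2 0.9 0 0 0
```

Emit:
arm_command(
  deltas="0 3 -13.8 0.8 0 0 0; 0 3.6 -13.7 0.9 0 0 0; 0 4.2 -13.5 0.9 0 0 0; 0 4.8 -13.3 0.9 0 0 0; 0 5.4 -13 0.9 0 0 0; 0 6 -12.8 0.9 0 0 0; 0 6.6 -12.5 0.9 0 0 0; 0 7 -12.2 0.9 0 0 0",
)

```text
t: 3.62
position: [438.0, 223.0, 216.3]
orientation: [-2.153, -2.152, 0.145]
wrist_force: [2.9, 1.1, -7.5]
width: 0.097
```

Run:
```python
from h import *
arc(0.95,8)
```

```text
theta 0.47 r 237.1 (236.3)
t 3.62 p [438.  223.  216.3] tool y [ 0.991 -0.    -0.134] z [-0.134 -0.001 -0.991] F [ 2.9  1.1 -7.5] w 0.097 J [-0.89  0.19  0.42  1.94 -0.15  1.15 -0.4 ]
0 8.2 -11.6 -0.1 0 -0 0; 0 8.1 -11.5 0.9 -0 -0 0; 0 8.6 -11.1 0.9 0 0 0; 0 9.1 -10.7 0.9 0 0 0; 0 9.6 -10.3 0.9 0 0 0; 0 10 -9.9 0.9 0 0 0; 0 10.5 -9.4 0.9 0 0 0; 0 10.9 -8.9 0.9 0 0 0
```

Tracking is excellent.

Emit:
arm_command(
  deltas="0 8.2 -11.6 0 0 0 0; 0 8.1 -11.5 0.9 0 0 0; 0 8.6 -11.1 0.9 0 0 0; 0 9.1 -10.7 0.9 0 0 0; 0 9.6 -10.3 0.9 0 0 0; 0 10 -9.9 0.9 0 0 0; 0 10.5 -9.4 0.9 0 0 0; 0 10.9 -8.9 0.9 0 0 0",
)

```text
t: 4.62
position: [516.5, 222.8, 283.7]
orientation: [-2.071, -2.08, 0.297]
wrist_force: [-3.3, -0.7, -0.5]
width: 0.099
```

Run:
```python
from h import *
from station import *
arc(1.40,8)
for n in ("wrist","scene"):
    save(snapshot(n),n+"3")
```

```text
theta 0.912 r 238.4 (236.3)
t 4.62 p [516.5 222.8 283.7] tool y [ 0.962  0.003 -0.274] z [-0.274 -0.008 -0.962] F [-3.3 -0.7 -0.5] w 0.099 J [-0.78  0.37  0.45  1.61 -0.24  1.47 -0.27]
0.1 12.6 -7.9 -2 0.4 0.2 0; 0 11.6 -8.4 0.9 0 0 0; 0 12 -7.8 0.9 0 0 0; 0 12.3 -7.2 0.9 0 0 0; 0 12.7 -6.7 0.9 0 0 0; 0 13 -6.1 0.9 0 0 0; 0 13.2 -5.5 0.9 0 0 0; 0 13.5 -4.9 0.9 0 0 0
```

View pics/wrist3.png

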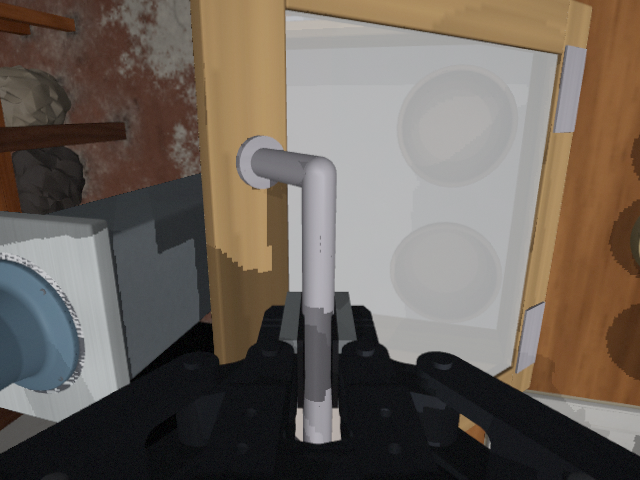

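View pics/scene3.png

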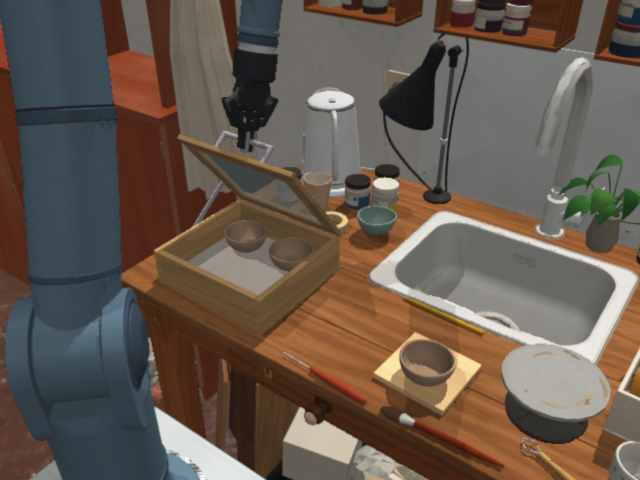

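Run:
```python
from h import *
arc(1.40,9,tiltmax=23,cap=0.97)
```

```text
theta 0.918 r 238.4 (236.3)
t 4.72 p [517.8 222.8 284.3] tool y [ 0.962  0.002 -0.271] z [-0.271 -0.007 -0.962] F [-4.3 -0.7  3.6] w 0.094 J [-0.78  0.37  0.45  1.6  -0.24  1.47 -0.27]
0.2 11 -6.7 0.2 0.4 0.1 0; -0 10 -7.8 0 0 0 0; -0 10.4 -7.2 0 0 -0 0; 0 10.8 -6.6 -0 -0 0 0; -0 11.1 -6.1 0 0 -0 0; 0 11.4 -5.4 -0 -0 0 0; -0 11.7 -4.8 0 0 -0 0; 0 11.9 -4.2 -0 -0 0 0
-0 12.2 -3.5 0 0 -0 0
```

Emit:
arm_command(
  deltas="0 11 -7 0.2 0.3 0 0; 0 10 -7.8 0 0 0 0; 0 10.4 -7.2 0 0 0 0; 0 10.8 -6.6 0 0 0 0; 0 11 -6 0 0 0 0; 0 11.4 -5.4 0 0 0 0; 0 11.7 -4.8 0 0 0 0",
)

```text
t: 5.6
position: [603.7, 222.6, 310.5]
orientation: [-2.065, -2.075, 0.299]
wrist_force: [-2.1, -0.9, 0.7]
width: 0.095
```

Run:
```python
from h import *
arc(1.41,3,tiltmax=23,cap=0.97)
```

```text
theta 1.295 r 240.5 (236.3)
t 5.6 p [603.7 222.6 310.5] tool y [ 0.96   0.004 -0.281] z [-0.281 -0.003 -0.96 ] F [-2.1 -0.9  0.7] w 0.095 J [-0.68  0.52  0.46  1.34 -0.29  1.61 -0.2 ]
0.4 10.1 0.8 -0.4 0.2 0.2 0; 0 8.6 -2.7 0 -0 -0 0; -0 8.7 -2.4 -0 0 0 0
```

Emit:
arm_command(
  deltas="0 9.5 -0.5 0 0 0 0; 0 9 -1.5 0 0 0 0; 0 8.8 -2 0 0 0 0",
)

```text
t: 5.98
position: [636.6, 222.5, 311.1]
orientation: [-2.071, -2.08, 0.287]
wrist_force: [-0.8, 0.0, 0.8]
width: 0.092
```

Run:
```python
from h import *
from station import *
arc(1.41,1,tiltmax=23,cap=0.97)
for n in ("wrist","scene","top"):
    d=snapshot(n);save(d,n+"4")
d=load("scene4");cv2.imwrite("pics/c4.png",cv2.resize(d["image"][80:340,120:400,::-1],None,fx=2.3,fy=2.3))
```

```text
theta 1.432 r 240.6 (236.3)
t 5.97 p [636.6 222.5 311.1] tool y [ 0.963  0.004 -0.271] z [-0.271 -0.002 -0.963] F [-0.8  0.   0.8] w 0.092 J [-0.64  0.58  0.46  1.25 -0.31  1.63 -0.19]
0.5 -4 5.4 0.2 0.1 0.2 0
```

View pics/c4.png

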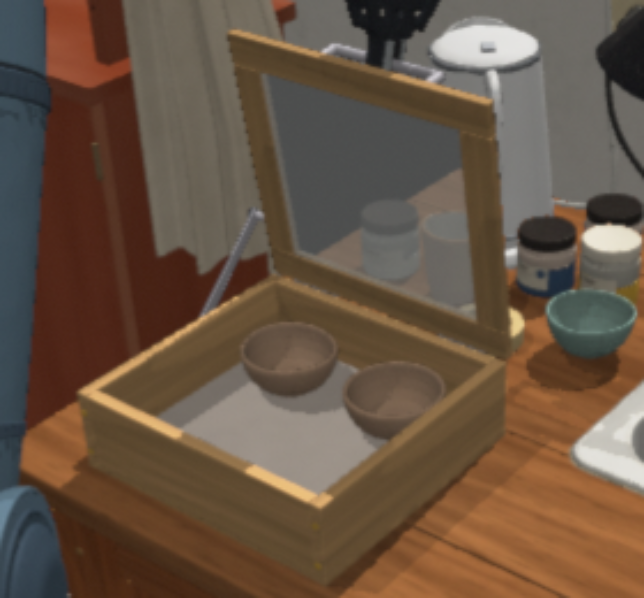

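View pics/wrist4.png

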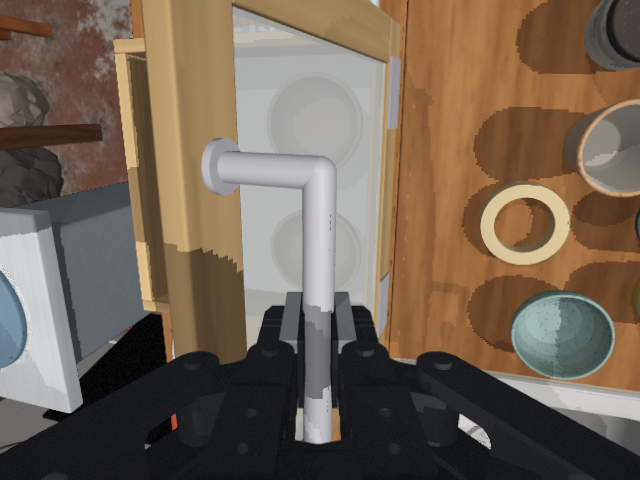

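```bash
cat >> h.py <<'E'
def yplane(d,uv,y):
    o,v=ray(d,uv);return o+v*((y-o[1])/v[:,1])[:,None]
E
python3 - <<'E'
from h import *
d=load("scene4")
for uv,y in (((232,32),356),((495,105),86)):
    P=yplane(d,np.array(uv)/2.3+[119.7,79.7],y)[0];r=np.hypot(P[2]-78,626-P[0]);a=np.arctan2(P[2]-78,626-P[0]);print(P,r,a)
# stay foot expected at last notch box x=+2 -> world (503, ~365,33)
print((proj(d,[[503,363,33]])-[119.7,79.7])*2.3)
E
```

```text
[598.85617299 356.         323.92639625] 247.41984503545868 1.4608674994672044
[600.33374279  86.         322.52138829] 245.8647312846085 1.4662140057161248
[[184.28053014 366.34816072]]
```

Run:
```python
import h
from h import *
h.OFF=3.5
arc(1.27,5,tiltmax=22,cap=0.97)
```

```text
theta 1.428 r 236.7 (236.3)
t 6.12 p [636.6 222.5 311. ] tool y [ 0.963  0.004 -0.27 ] z [-0.27  -0.002 -0.963] F [-0.3 -0.8  3.9] w 0.093 J [-0.65  0.58  0.46  1.25 -0.31  1.63 -0.19]
0.5 -7.1 2.1 -0.4 0.1 0.2 0; 0 -7.2 2 0 0 0 0; 0 -7.1 2.2 0 0 0 0; 0 -7.1 2.4 0 0 0 0; 0 -7 2.6 0 0 0 0
```

Emit:
arm_command(
  deltas="0 -7 2 0 0 0 0; 0 -7 2 0 0 0 0; 0 -7 2.2 0 0 0 0; 0 -7 2.4 0 0 0 0; 0 -7 2.6 0 0 0 0; 0 0 0 0 0 0 0",
)

```text
t: 6.88
position: [599.6, 222.6, 309.9]
orientation: [-2.075, -2.085, 0.277]
wrist_force: [0.0, -0.2, 2.8]
width: 0.096
```

Run:
```python
import h
from h import *
from station import *
h.OFF=3.5
arc(1.23,3,tiltmax=22,cap=0.97)
d=snapshot("scene");save(d,"scene5");cv2.imwrite("pics/c5.png",cv2.resize(d["image"][80:340,120:400,::-1],None,fx=2.3,fy=2.3))
```

```text
theta 1.271 r 236.7 (236.3)
t 6.88 p [599.6 222.6 309.9] tool y [ 0.965  0.004 -0.262] z [-0.262 -0.001 -0.965] F [ 0.  -0.2  2.8] w 0.096 J [-0.69  0.5   0.47  1.37 -0.28  1.58 -0.21]
0.4 -2.9 1.5 0.1 0 0.3 0; -0 -3 1.3 -0 -0 0 0; 0 -3 1.3 0 0 0 0
```

View pics/c5.png

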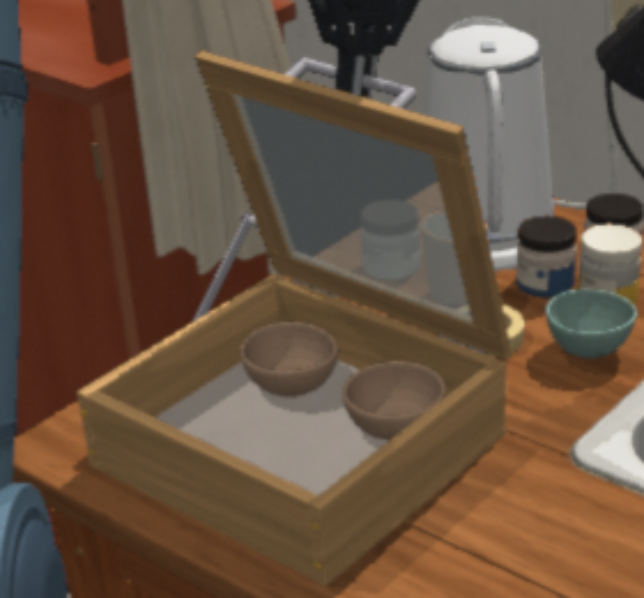

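Emit:
arm_command(
  deltas="0 -3 1.3 0 0 0 0; 0 -3 1.3 0 0 0 0; 0 -2 1 0 0 0 0; 0 0 0 0 0 0 0",
)

```text
t: 7.42
position: [592.2, 222.6, 308.7]
orientation: [-2.078, -2.086, 0.273]
wrist_force: [2.0, 0.6, 4.1]
width: 0.095
```

Run:
```python
import h
from h import *
from station import *
h.OFF=3.5
arc(1.23,1,tiltmax=22,cap=0.97)
```

```text
theta 1.24 r 236.3 (236.3)
t 7.42 p [592.2 222.6 308.7] tool y [ 0.966  0.004 -0.258] z [-0.258 -0.    -0.966] F [2.  0.6 4.1] w 0.095 J [-0.7   0.49  0.47  1.4  -0.28  1.56 -0.21]
0.4 -2.1 0.9 0.3 0 0.2 0
```

Emit:
arm_command(
  deltas="0 -3 1.3 0 0 0 0; 0 -2 1 0 0 0 0; 0 0 0 0 0 0 0",
)

```text
t: 7.8
position: [591.0, 222.6, 308.5]
orientation: [-2.085, -2.091, 0.259]
wrist_force: [3.5, 0.3, 2.4]
width: 0.1
```

Run:
```python
import h
from h import *
from station import *
h.OFF=3.5
arc(1.23,1,tiltmax=22,cap=0.97)
```

```text
theta 1.234 r 236.4 (236.3)
t 7.8 p [591.  222.6 308.5] tool y [ 0.969  0.003 -0.246] z [-0.246  0.002 -0.969] F [3.5 0.3 2.4] w 0.1 J [-0.71  0.48  0.47  1.41 -0.27  1.55 -0.22]
0.4 -0.9 0.4 1 -0.1 0.2 0
```

Emit:
arm_command(
  deltas="0 0 0 0 0 0 0.2; 0 0 0 0 0 0 0.3; 0 0 0 0 0 0 0.3; 0 0 0 0 0 0 0.3",
)

```text
t: 8.3
position: [586.2, 222.7, 305.0]
orientation: [-2.077, -2.086, 0.276]
wrist_force: [0.4, -0.1, 0.4]
width: 0.299
```

Run:
```python
from h import *
from station import *
plan([([605,222,400],Rdown(0,14),4)],0.3)
d=snapshot("wrist");save(d,"wrist6")
d=snapshot("scene");save(d,"scene6");cv2.imwrite("pics/c6.png",cv2.resize(d["image"][80:340,120:400,::-1],None,fx=2.3,fy=2.3))
```

```text
t 8.3 p [586.2 222.7 305. ] tool y [ 0.966  0.004 -0.26 ] z [-0.26  -0.001 -0.966] F [ 0.4 -0.1  0.4] w 0.299 J [-0.71  0.48  0.47  1.42 -0.27  1.55 -0.22]
-0.2 -1.6 -24.2 -0.3 0 0.1 0.3; -0.2 -1.5 -24.2 -0.3 0 0.1 0.3; -0.2 -1.4 -24.2 -0.3 0 0.1 0.3; -0.2 -1.3 -24.2 -0.3 0 0.1 0.3
```

View pics/c6.png

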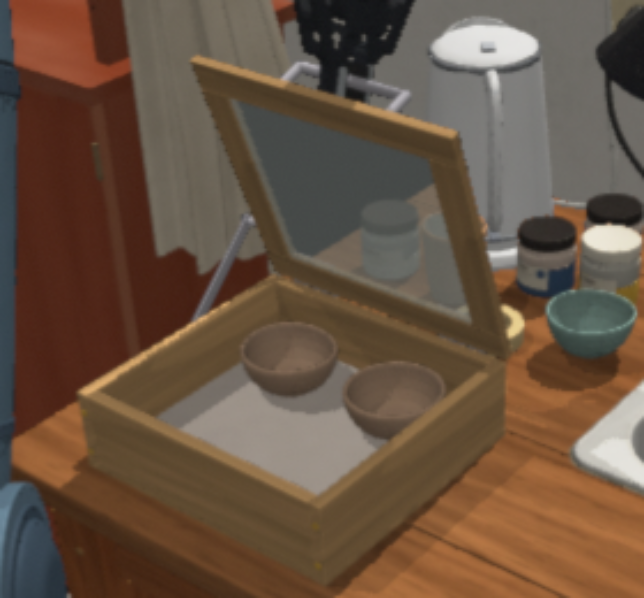

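View pics/wrist6.png

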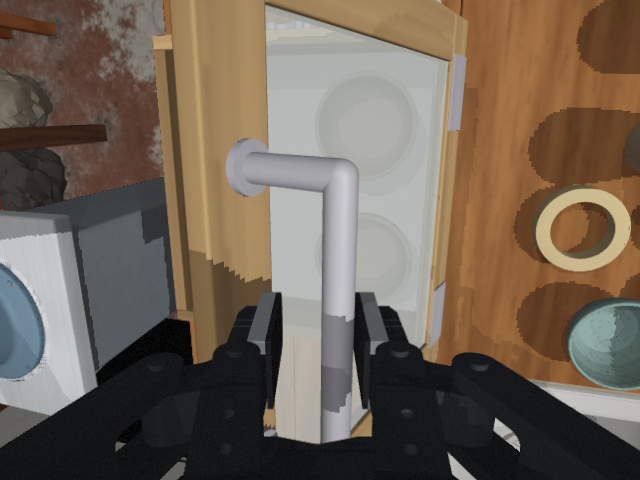

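Emit:
arm_command(
  deltas="0 5 0 0 0 0 0.3; 0 0 -15 0 0 0 0.3; 0 0 -25 0 0 0 0.3; 0 0 -35 0 0 0 0.3; 0 0 -35 0 0 0 0.3",
)

```text
t: 9.02
position: [620.1, 222.9, 412.7]
orientation: [-2.076, -2.084, 0.281]
wrist_force: [0.7, 0.0, -0.1]
width: 0.3
```

Run:
```python
from h import *
from station import *
plan([([600,220,410],Rdown(0,14),1)],0.3)
d=snapshot("scene");save(d,"scene7");cv2.imwrite("pics/c7.png",cv2.resize(d["image"][60:340,120:400,::-1],None,fx=2.1,fy=2.1))
d=snapshot("top");save(d,"top7")
```

```text
t 9.03 p [620.1 222.9 412.7] tool y [ 0.965  0.004 -0.263] z [-0.263 -0.003 -0.965] F [ 0.7  0.  -0.1] w 0.3 J [-0.66  0.51  0.48  1.15 -0.29  1.79 -0.22]
-2.8 -18.7 7.9 -1.3 0.2 0.2 0.3
```

View pics/c7.png

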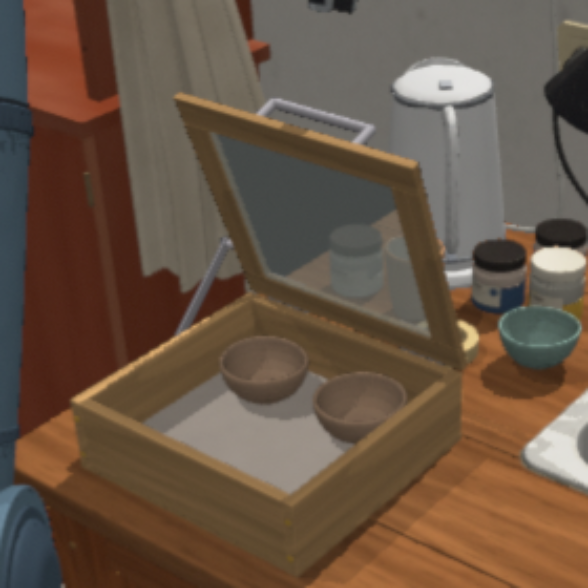

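View pics/top7.png

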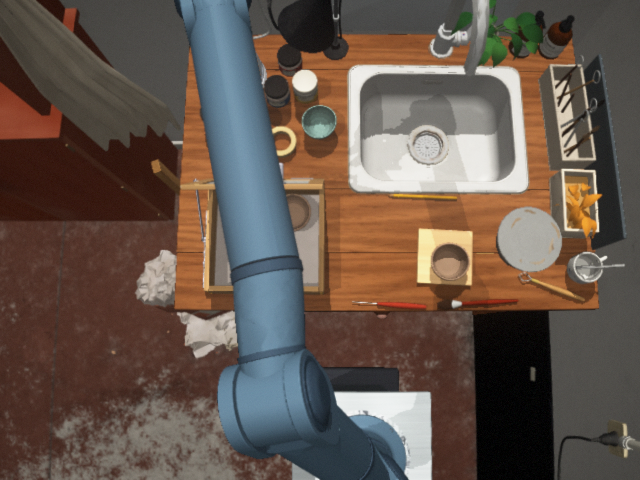

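```bash
cat >> h.py <<'E'
def Rbowl(t=12): return Ro.from_euler('x',-t,degrees=True)*Rdown(-90)
E
python3 - <<'E'
from h import *
d=load("scene7")
P=yplane(d,np.array((178,96))/2.1+[119.7,59.7],356)[0];print(P,np.arctan2(P[2]-78,626-P[0]))
P=yplane(d,np.array((420,163))/2.1+[119.7,59.7],86)[0];print(P,np.arctan2(P[2]-78,626-P[0]))
Rh=Ro.from_euler('x',-5,degrees=True)*Rdown(-40,5)
plan([([525,50,390],Rh,5),([447,-160,150],Rbowl(),6)],0.5)
E
```

```text
[552.66768459 356.         314.51300708] 1.270139418861437
[554.66165564  86.         316.67440807] 1.2803545358694848
t 9.12 p [622.3 222.6 416.7] tool y [ 0.967  0.004 -0.255] z [-0.255 -0.001 -0.967] F [-0.3  0.1  0.7] w 0.304 J [-0.66  0.51  0.48  1.15 -0.29  1.79 -0.22]
-34.5 -17.6 10.1 -2.2 -0.3 8.2 0.5; -36.6 -12.9 9.7 -2.2 -0.3 8.2 0.5; -38 -7.9 9.5 -2.2 -0.3 8.2 0.5; -38.8 -2.8 9.4 -2.2 -0.3 8.2 0.5; -38.7 2.4 9.6 -2.2 -0.3 8.2 0.5; -30 13.1 43.9 -1.5 0.3 8.4 0.5; -28 16.2 44.1 -1.5 0.3 8.4 0.5; -25.6 19 44.4 -1.5 0.3 8.4 0.5
-22.9 21.5 44.8 -1.5 0.3 8.4 0.5; -19.8 23.4 45.3 -1.5 0.3 8.4 0.5; -16.5 24.9 45.8 -1.5 0.3 8.4 0.5
```

Emit:
arm_command(
  deltas="-34.5 -17.6 10 -2.2 -0.3 8.2 0.4; -36.6 -13 9.7 -2.2 -0.3 8.2 0.5; -38 -8 9.5 -2.2 -0.3 8.2 0.5; -38.8 -2.8 9.4 -2.2 -0.3 8.2 0.5; -38.7 2.4 9.6 -2.2 -0.3 8.2 0.5; -30 13 44 -1.5 0.3 8.4 0.5; -28 16 44 -1.5 0.3 8.4 0.5; -25.6 19 44 -1.5 0.3 8.4 0.5",
)

```text
t: 10.12
position: [484.9, -59.4, 272.9]
orientation: [2.943, 0.596, -0.057]
wrist_force: [0.1, -1.1, -1.0]
width: 0.5
```

Run:
```python
from h import *
plan([([447,-160,120],Rbowl(),5)],0.5)
```

```text
t 10.12 p [484.9 -59.4 272.9] tool y [ 0.39  -0.912  0.127] z [-0.01  -0.142 -0.99 ] F [ 0.1 -1.1 -1. ] w 0.5 J [-0.78  0.04  0.75  1.98  0.13  1.15 -1.25]
-12.7 11.5 33.2 -0.8 -0 4.6 0.5; -11.8 12 33.4 -0.8 -0 4.6 0.5; -10.8 12.5 33.5 -0.8 -0 4.6 0.5; -9.7 12.8 33.7 -0.8 -0 4.6 0.5; -8.7 13.1 33.9 -0.8 -0 4.6 0.5
```

Emit:
arm_command(
  deltas="-12.7 11.5 33 -0.8 0 4.6 0.5; -11.8 12 33 -0.8 0 4.6 0.5; -10.8 12.5 33 -0.8 0 4.6 0.5; -9.7 12.8 33 -0.8 0 4.6 0.5; -8.7 13 25 -0.8 0 4.6 0.5; 0 0 0 0 0 0 0.5",
)

```text
t: 10.88
position: [441.3, -163.7, 126.1]
orientation: [2.932, -0.034, 0.005]
wrist_force: [0.5, -0.6, 0.1]
width: 0.497
```

Run:
```python
from h import *
from station import *
plan([([447,-160,110],Rbowl(),1)],0.5)
d=snapshot("wrist");save(d,"w8")
a=np.linspace(0,2*np.pi,8,endpoint=False)
print(proj(d,np.c_[447+45*np.cos(a),-202+45*np.sin(a),53+0*a]).round())
```

```text
t 10.88 p [ 441.3 -163.7  126.1] tool y [-0.023 -0.978  0.208] z [ 0.001 -0.208 -0.978] F [ 0.5 -0.6  0.1] w 0.497 J [-0.63  0.24  0.84  2.2   0.04  0.74 -1.43]
5.6 -7.1 15 -0 -0 -1.3 0.5
[[365. 157.]
 [300. 188.]
 [276. 254.]
 [305. 311.]
 [364. 327.]
 [420. 298.]
 [446. 239.]
 [426. 181.]]
```

View pics/w8.png

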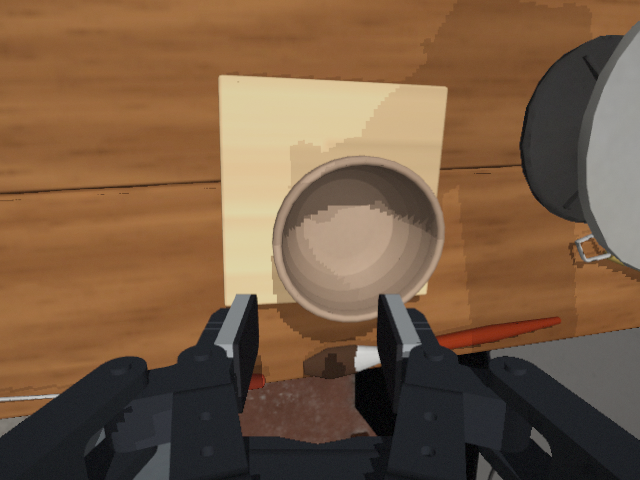

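Run:
```python
from h import *
R=Rbowl(12);z=R.as_matrix()[:,2];T=np.array([448.5,-161,48])
plan([(T-45*z,R,3),(T,R,4)],0.5)
```

```text
t 10.93 p [ 443.  -163.   127.1] tool y [-0.022 -0.978  0.207] z [ 0.004 -0.207 -0.978] F [-0.1  0.7 -0.2] w 0.502 J [-0.64  0.24  0.84  2.19  0.04  0.74 -1.43]
1.7 -6.2 10.6 -0 -0.1 -0.4 0.5; 1.7 -6.1 10.6 -0 -0.1 -0.4 0.5; 1.8 -6.1 10.6 -0 -0.1 -0.4 0.5; -0 -0 11.3 0 -0 0 0.5; -0 -0 11.3 0 -0 0 0.5; -0 -0 11.3 0 -0 0 0.5; -0 -0 11.3 0 -0 0 0.5
```

Emit:
arm_command(
  deltas="1.7 -6.2 10.6 0 -0.1 -0.4 0.5; 1.7 -6.2 10.6 0 -0.1 -0.4 0.5; 1.8 -6 10.6 0 0 -0.4 0.5; 0 0 11 0 0 0 0.5; 0 0 11 0 0 0 0.5; 0 0 0 0 0 0 0.5",
)

```text
t: 11.68
position: [453.9, -152.4, 68.9]
orientation: [2.935, 0.012, 0.009]
wrist_force: [-0.2, 0.6, -0.5]
width: 0.496
```

Run:
```python
from h import *
from station import *
R=Rbowl(12);T=np.array([448.5,-161,48])
plan([(T,R,3)],0.5)
d=snapshot("wrist");save(d,"w9")
```

```text
t 11.68 p [ 453.9 -152.4   68.9] tool y [ 0.008 -0.979  0.205] z [ 0.007 -0.205 -0.979] F [-0.2  0.6 -0.5] w 0.496 J [-0.55  0.38  0.74  2.2  -0.09  0.61 -1.34]
-1.9 1.4 7.4 -0.1 -0.1 0.1 0.5; -1.8 1.4 7.4 -0.1 -0.1 0.1 0.5; -1.8 1.4 7.4 -0.1 -0.1 0.1 0.5
```

View pics/w9.png

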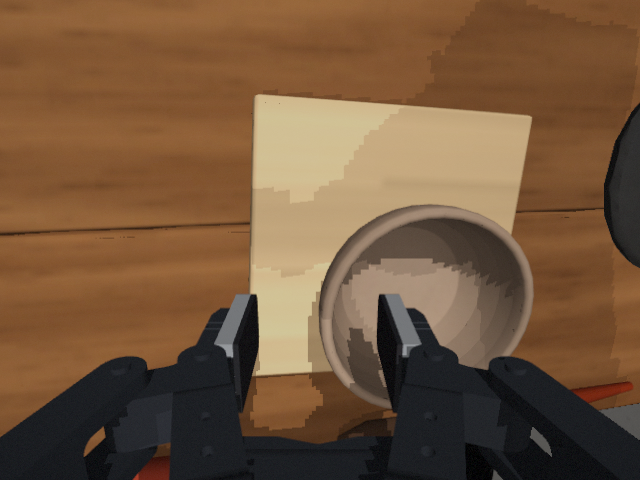

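Emit:
arm_command(
  deltas="-2.5 1.8 7 0 0 0 0.5; -2.5 1.6 7 0 0 0 0.5; -1.5 1.4 6 0 0 0 0.5; 0 0 0 0 0 0 0.5",
)

```text
t: 12.22
position: [447.6, -162.5, 50.0]
orientation: [2.935, 0.01, 0.012]
wrist_force: [0.0, 0.1, 0.0]
width: 0.496
```

Run:
```python
from h import *
from station import *
R=Rbowl(12);T=np.array([448.5,-161,48])
plan([(T,R,1)],0.5)
d=snapshot("wrist");save(d,"w10")
```

```text
t 12.22 p [ 447.6 -162.5   50. ] tool y [ 0.006 -0.979  0.205] z [ 0.009 -0.205 -0.979] F [0.  0.1 0. ] w 0.496 J [-0.5   0.41  0.71  2.22 -0.12  0.56 -1.3 ]
0.9 -1.9 1.7 -0.2 -0.5 0.3 0.5
```

View pics/w10.png

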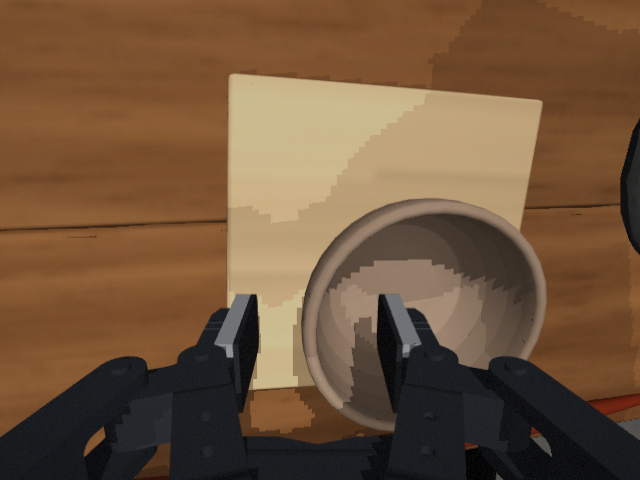

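Emit:
arm_command(
  deltas="0 -1.5 2 0 0 0 0.3; 0 0 0 0 0 0 0.2; 0 0 0 0 0 0 0; 0 0 0 0 0 0 0; 0 0 0 0 0 0 0",
  squeeze=35,
)

```text
t: 12.9
position: [448.6, -162.1, 49.4]
orientation: [2.935, 0.009, 0.014]
wrist_force: [-0.6, 0.6, 3.7]
width: 0.094
```

Run:
```python
from h import *
from station import *
plan([([448,-161,48],Rbowl(12),1)],0)
d=snapshot("wrist");save(d,"w11")
d=snapshot("scene");save(d,"scene11")
```

```text
t 12.9 p [ 448.6 -162.1   49.4] tool y [ 0.005 -0.979  0.205] z [ 0.01  -0.205 -0.979] F [-0.6  0.6  3.7] w 0.094 J [-0.5   0.42  0.71  2.22 -0.12  0.56 -1.3 ]
-0.6 -1.4 1.1 -0.2 -0.6 0.3 0
```

View pics/w11.png

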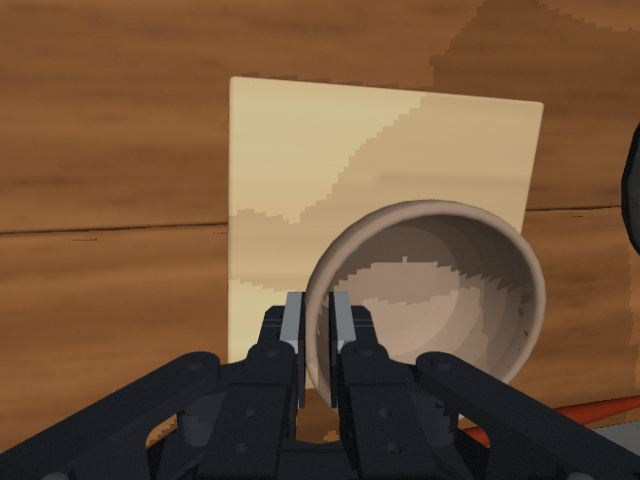

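View pics/scene11.png

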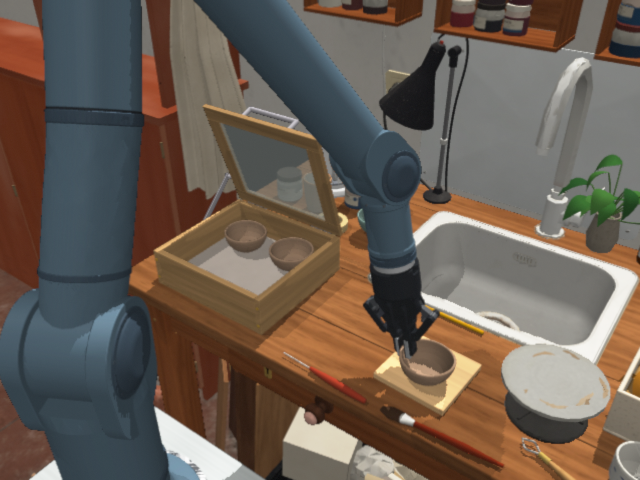

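Emit:
arm_command(
  deltas="0 0.5 -3 0 0 0 0; 0 2 -8 0 0 0 0; 0 3 -14 0 0 0 0; 0 4 -20 0 0 0 0; 0 0 0 0 0 0 0",
)

```text
t: 13.62
position: [447.7, -161.1, 97.2]
orientation: [2.936, 0.01, 0.013]
wrist_force: [-0.2, 0.3, -1.6]
width: 0.085
```

Run:
```python
from h import *
from station import *
plan([([448,-161,200],Rbowl(12),3),([452,260,190],Rbowl(12),12)],0)
d=snapshot("wrist");save(d,"w12")
d=snapshot("scene");save(d,"scene12");cv2.imwrite("pics/c12.png",cv2.resize(d["image"][250:430,340:500,::-1],None,fx=3.3,fy=3.3))
```

```text
t 13.62 p [ 447.7 -161.1   97.2] tool y [ 0.006 -0.979  0.204] z [ 0.01  -0.204 -0.979] F [-0.2  0.3 -1.6] w 0.085 J [-0.58  0.31  0.8   2.2  -0.03  0.67 -1.36]
0.4 7 -33.5 -0.1 -0.2 0.1 0; 0.3 7 -33.5 -0.1 -0.2 0.1 0; 0.2 7 -33.5 -0.1 -0.2 0.1 0; 0.3 -34.5 -6.5 0 -0 0 0; 0.3 -34.5 -6.5 0 -0 0 0; 0.3 -34.5 -6.5 0 -0 0 0; 0.3 -34.5 -6.5 0 -0 0 0; 0.3 -34.5 -6.5 0 -0 0 0
0.3 -34.5 -6.5 0 -0 0 0; 0.3 -34.5 -6.5 0 -0 0 0; 0.3 -34.5 -6.5 0 -0 0 0; 0.3 -34.5 -6.5 0 -0 0 0; 0.3 -34.5 -6.5 0 -0 0 0; 0.3 -34.5 -6.5 0 -0 0 0; 0.3 -34.5 -6.5 0 -0 0 0
```

View pics/w12.png

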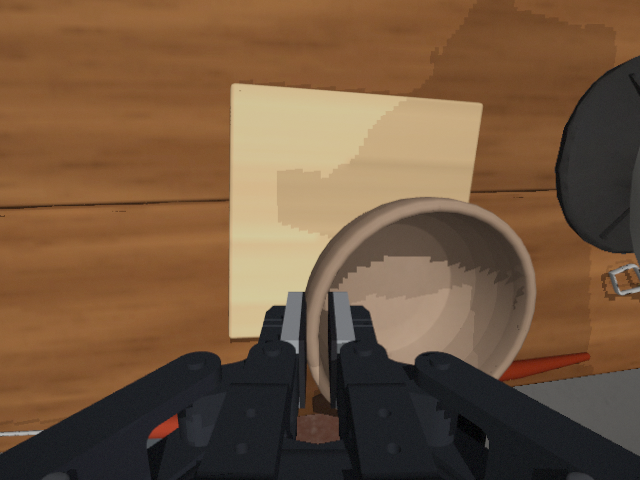

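View pics/c12.png

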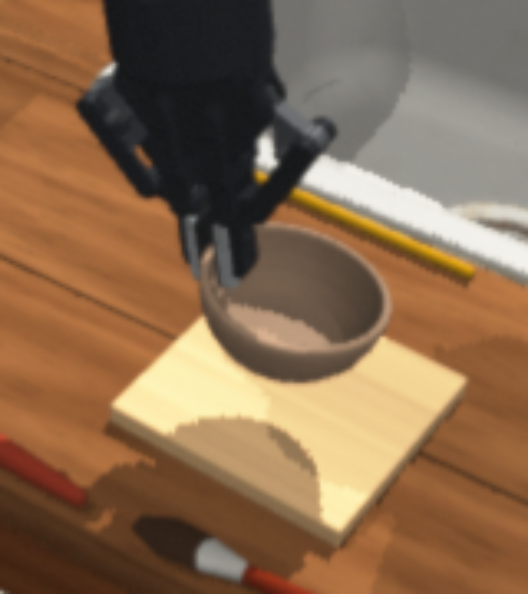

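```bash
cat >> h.py <<'E'
def rimtilt(d,lo_hi=None,zmin=None,zmax=None,show=True):
    # rim: topmost bowl points: back-project clay-coloured pixels, take boundary of the max-z in angular sectors
    im=d["image"].astype(int);h=cv2.cvtColor(d["image"],cv2.COLOR_RGB2HSV)
    vv,uu=np.mgrid[0:480:1,0:640:1];uv=np.c_[uu.ravel(),vv.ravel()]
    P,r=depthpts(d,uv);ok=(r>0)
    return P.reshape(480,640,3),ok.reshape(480,640)
E
python3 - <<'E'
from h import *
for n,pts in (("w11",[(330,250),(370,219),(430,205),(490,220),(530,260),(541,300),(530,345)]),("w12",[(330,250),(370,217),(430,203),(485,220),(520,255),(530,292),(518,340)])):
    d=load(n);Q=[]
    for u,v in pts:
        uu,vv=np.meshgrid(range(u-5,u+6),range(v-5,v+6));P,r=depthpts(d,np.c_[uu.ravel(),vv.ravel()])
        i=np.argsort(P[:,2])[-20:];Q.append(np.median(P[i],0))
    Q=np.array(Q);A=np.c_[Q[:,:2]-Q[:,:2].mean(0),np.ones(len(Q))];c,res,_,_=np.linalg.lstsq(A,Q[:,2],rcond=None)
    print(n,Q.round(1).tolist());print("slope deg x,y",np.degrees(np.arctan(c[:2])),res)
E
```

```text
w11 [[477.6, -165.3, 50.5], [487.0, -177.8, 51.0], [490.8, -196.6, 51.3], [485.9, -218.6, 51.7], [471.5, -235.8, 52.1], [455.3, -242.3, 52.9], [438.1, -240.4, 53.0]]
slope deg x,y [-0.97800222 -1.21775807] [0.17941066]
w12 [[476.5, -164.6, 97.5], [486.2, -177.4, 96.7], [490.3, -196.6, 96.4], [485.3, -218.7, 95.2], [470.4, -235.6, 94.4], [455.8, -241.6, 94.5], [436.3, -240.0, 94.9]]
slope deg x,y [-0.5129738   2.34122723] [0.22238173]
```

Run:
```python
from h import *
R=Rbowl(15.3)
plan([([448,-158,190],R,4),([450,60,195],R,6),([452,259,170],R,7)],0)
```

```text
t 13.72 p [ 446.2 -160.8   95.8] tool y [ 0.007 -0.979  0.204] z [ 0.006 -0.204 -0.979] F [ 0.   0.1 -1.9] w 0.085 J [-0.58  0.31  0.8   2.21 -0.03  0.67 -1.36]
0.6 4.1 -23.2 -0.9 -0.1 0.1 0; 0.5 4.5 -23.1 -0.9 -0.1 0.1 0; 0.5 4.8 -23.1 -0.9 -0.1 0.1 0; 0.5 5.2 -23 -0.9 -0.1 0.1 0; 0.3 -34.8 -10.4 0 -0 0 0; 0.3 -34.8 -10.4 0 -0 0 0; 0.3 -34.8 -10.4 0 -0 0 0; 0.3 -34.8 -10.4 0 -0 0 0
0.3 -34.8 -10.4 0 -0 0 0; 0.3 -34.8 -10.4 0 -0 0 0; 0.3 -28.4 -4.1 0 0 -0 0; 0.3 -28.4 -4.1 0 0 -0 0; 0.3 -28.4 -4.1 0 0 -0 0; 0.3 -28.4 -4.1 0 0 -0 0; 0.3 -28.4 -4.1 0 0 -0 0; 0.3 -28.4 -4.1 0 0 -0 0
0.3 -28.4 -4.1 0 0 -0 0
```

Emit:
arm_command(
  deltas="0.6 4 -23 -0.9 0 0 0; 0.5 4.5 -23 -0.9 0 0 0; 0.5 4.8 -23 -0.9 0 0 0; 0.5 0 -22 -0.9 0 0 0; 0.3 -18 -10 0 0 0 0; 0.3 -28 -9 0 0 0 0; 0.3 -32 -9 0 0 0 0; 0.3 -32 -9 0 0 0 0",
)

```text
t: 14.72
position: [442.2, -35.7, 190.5]
orientation: [2.872, -0.001, -0.01]
wrist_force: [0.4, -0.5, -1.6]
width: 0.079
```

Emit:
arm_command(
  deltas="0.3 -32 -8 0 0 0 0; 0.3 -32 -8 0 0 0 0; 0.3 -32 -8 0 0 0 0; 0.3 -32 -8 0 0 0 0; 0.3 -32 -8 0 0 0 0; 0.3 -32 -8 0 0 0 0; 0.3 -30 -8 0 0 0 0; 0.3 -20 -6 0 0 0 0",
)

```text
t: 15.72
position: [440.3, 223.9, 178.9]
orientation: [2.87, 0.002, -0.02]
wrist_force: [0.7, -0.8, -1.4]
width: 0.084
```

Run:
```python
from h import *
plan([([452,259,170],Rbowl(15.3),4)],0)
```

```text
t 15.72 p [440.3 223.9 178.9] tool y [ 0.003 -0.963  0.269] z [-0.014 -0.269 -0.963] F [ 0.7 -0.8 -1.4] w 0.084 J [-1.2   0.3   0.6   1.96  0.05  1.1  -2.2 ]
2.9 -9 -0.3 0.1 0.2 0 0; 2.9 -9 -0.2 0.1 0.2 0 0; 2.9 -9.1 -0.2 0.1 0.2 0 0; 2.9 -9.1 -0.2 0.1 0.2 0 0
```

Emit:
arm_command(
  deltas="3 -9 0 0.1 0.2 0 0; 3 -9 0 0.1 0.2 0 0; 3 -9 0 0 0.2 0 0; 3 -9 0 0 0.2 0 0; 0 0 0 0 0 0 0",
)

```text
t: 16.35
position: [453.3, 259.3, 167.9]
orientation: [2.871, 0.003, 0.0]
wrist_force: [0.4, -1.3, -2.6]
width: 0.08
```

Run:
```python
from h import *
from station import *
plan([([452,259,110],Rbowl(15.3),4)],0)
d=snapshot("wrist");save(d,"w13")
d=snapshot("scene");save(d,"scene13")
d=snapshot("top");save(d,"top13")
```

```text
t 16.35 p [453.3 259.3 167.9] tool y [ 0.002 -0.964  0.267] z [ 0.    -0.267 -0.964] F [ 0.4 -1.3 -2.6] w 0.08 J [-1.21  0.37  0.58  1.9   0.02  1.09 -2.22]
-0.3 -3.8 14 0.1 -0 0 0; -0.3 -3.8 14 0.1 -0 0 0; -0.3 -3.8 14 0.1 -0 0 0; -0.3 -3.8 14 0.1 -0 0 0
```

View pics/w13.png

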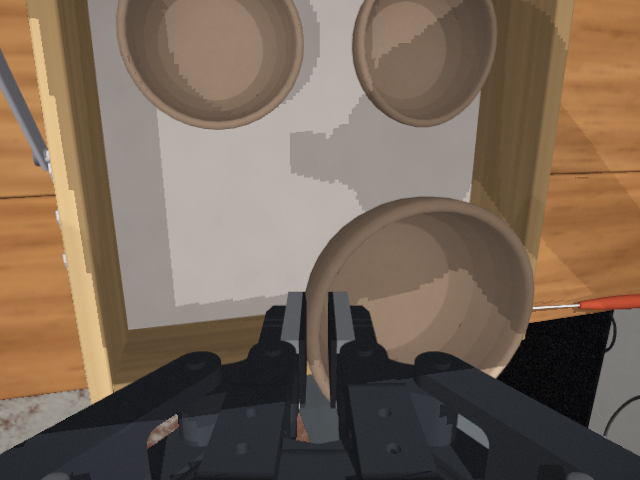

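View pics/scene13.png

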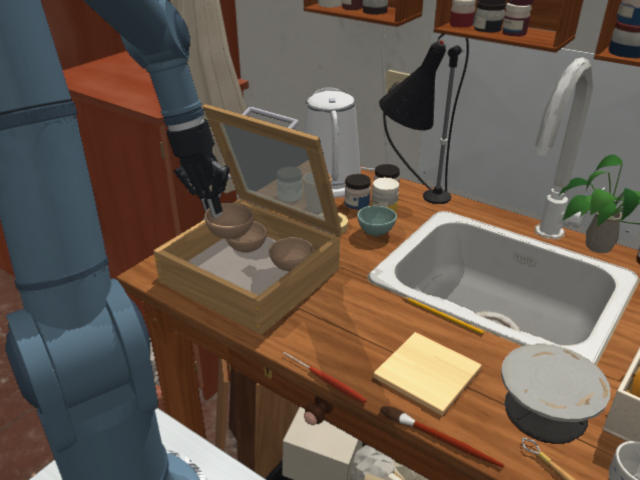

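Run:
```python
from h import *
d=load("w13");Q=[]
for u,v in [(330,250),(370,217),(430,201),(485,217),(520,255),(530,292),(518,340)]:
    uu,vv=np.meshgrid(range(u-5,u+6),range(v-5,v+6));P,r=depthpts(d,np.c_[uu.ravel(),vv.ravel()])
    i=np.argsort(P[:,2])[-20:];Q.append(np.median(P[i],0))
Q=np.array(Q);A=np.c_[Q[:,:2]-Q[:,:2].mean(0),np.ones(len(Q))];c,res,_,_=np.linalg.lstsq(A,Q[:,2],rcond=None)
print(Q.round(1).tolist(),np.degrees(np.arctan(c[:2])),res)
# circle fit
B=np.c_[2*Q[:,:2],np.ones(len(Q))];s=np.linalg.lstsq(B,(Q[:,:2]**2).sum(1),rcond=None)[0];print("centre",s[:2],np.sqrt(s[2]+s[0]**2+s[1]**2))
# box inner front edge / floor boundary from wrist: front inner floor edge
print(plane(d,[(125,328),(200,322),(265,318)],16), plane(d,[(130,350),(200,343)],78))
```

```text
[[482.0, 255.5, 167.5], [491.8, 242.9, 168.4], [495.9, 222.7, 168.4], [490.9, 201.4, 168.5], [475.6, 183.8, 168.8], [460.4, 178.0, 169.1], [440.3, 180.8, 169.6]] [-0.50967345 -0.83367362] [0.50675034]
centre [452.65290073 222.19682977] 44.04727309796026
[[390.37708592 348.67803158  16.        ]
 [388.46976339 301.32675507  16.        ]
 [385.67364191 257.09677063  16.        ]] [[407.94420404 335.80697947  78.        ]
 [406.87627343 300.90692508  78.        ]]
```

Emit:
arm_command(
  deltas="0 -3.5 12.5 0 0 0 0; 0 -3.5 12.5 0 0 0 0; 0 -3.5 12.5 0 0 0 0; 0 -3.5 12.5 0 0 0 0; 0 -3.5 12.5 0 0 0 0; 0 -3 11 0 0 0 0; 0 0 0 0 0 0 0",
)

```text
t: 17.38
position: [452.1, 256.8, 85.2]
orientation: [2.869, 0.0, -0.004]
wrist_force: [-0.2, -0.2, -2.2]
width: 0.084
```

Run:
```python
from h import *
from station import *
plan([([452,259,60],Rbowl(15.3),4)],0)
d=snapshot("wrist");save(d,"w14")
d=snapshot("scene");save(d,"scene14");cv2.imwrite("pics/c14.png",cv2.resize(d["image"][80:340,120:400,::-1],None,fx=2.3,fy=2.3))
```

```text
t 17.38 p [452.1 256.8  85.2] tool y [ 0.    -0.963  0.27 ] z [-0.003 -0.27  -0.963] F [-0.2 -0.2 -2.2] w 0.084 J [-1.17  0.49  0.54  1.95 -0.04  0.94 -2.2 ]
-0 -2.2 5.9 0.1 0 0 0; -0 -2.2 5.9 0.1 0 0 0; -0 -2.2 5.9 0.1 0 0 0; -0 -2.2 5.9 0.1 0 0 0
```

View pics/c14.png

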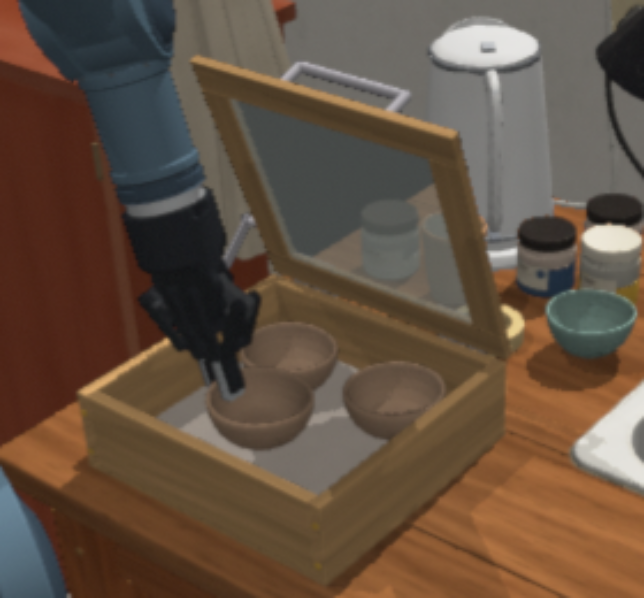

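View pics/w14.png

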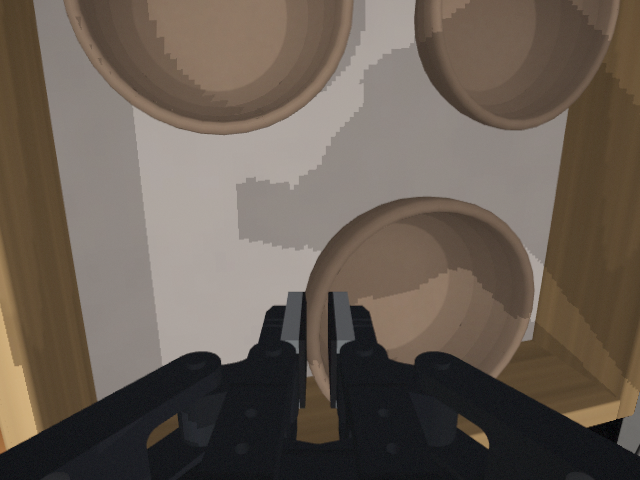

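Emit:
arm_command(
  deltas="0 -1.8 6 0 0 0 0; 0 -1.6 6 0 0 0 0; 0 -1.6 5 0 0 0 0; 0 -1 3 0 0 0 0; 0 -0.6 2 0 0 0 0; 0 0 0 0 0 0 0",
)

```text
t: 18.23
position: [454.0, 258.8, 63.0]
orientation: [2.872, -0.0, 0.002]
wrist_force: [-0.1, 0.2, -2.6]
width: 0.087
```

Emit:
arm_command(
  deltas="0 -0.6 2 0 0 0 0; 0 -0.6 2 0 0 0 0; 0 0 0 0 0 0 0",
)

```text
t: 18.6
position: [454.2, 259.1, 58.8]
orientation: [2.873, -0.0, 0.002]
wrist_force: [0.3, 0.4, -1.8]
width: 0.088
```

Emit:
arm_command(
  deltas="0 -0.3 1.2 0 0 0 0; 0 -0.3 1.2 0 0 0 0; 0 0 0 0 0 0 0",
)

```text
t: 18.98
position: [454.3, 259.0, 56.2]
orientation: [2.873, -0.0, 0.002]
wrist_force: [-0.4, -0.3, -1.9]
width: 0.085
```

Emit:
arm_command(
  deltas="0 -0.3 1.2 0 0 0 0; 0 0 0 0 0 0 0",
)

```text
t: 19.23
position: [454.4, 259.0, 55.0]
orientation: [2.873, -0.0, 0.003]
wrist_force: [0.1, -0.2, -2.2]
width: 0.086
```

Emit:
arm_command(
  deltas="0 -0.3 1.2 0 0 0 0; 0 0 0 0 0 0 0",
)

```text
t: 19.48
position: [454.5, 259.4, 54.1]
orientation: [2.874, -0.0, 0.003]
wrist_force: [-0.2, -0.0, -0.0]
width: 0.081
```

Emit:
arm_command(
  deltas="0 -0.3 1 0 0 0 0; 0 0 0 0 0 0 0",
)

```text
t: 19.73
position: [454.6, 259.7, 53.5]
orientation: [2.874, -0.0, 0.003]
wrist_force: [0.2, 0.2, 0.9]
width: 0.088
```

Emit:
arm_command(
  deltas="0 -0.2 0.8 0 0 0 0; 0 0 0 0 0 0 0; 0 0 0 0 0 0 0.15; 0 0 0 0 0 0 0.25; 0 0 0 0 0 0 0.35; 0 0 0 0 0 0 0.35",
)

```text
t: 20.48
position: [455.3, 259.2, 52.7]
orientation: [2.873, -0.001, 0.004]
wrist_force: [-0.5, -1.0, 0.7]
width: 0.352
```

Run:
```python
from h import *
from station import *
plan([([452,300,200],Rbowl(15.3),4)],0.35)
d=snapshot("wrist");save(d,"w15")
```

```text
t 20.48 p [455.3 259.2  52.7] tool y [-0.001 -0.964  0.265] z [ 0.003 -0.265 -0.964] F [-0.5 -1.   0.7] w 0.352 J [-1.15  0.55  0.52  1.95 -0.07  0.87 -2.19]
-0.7 -0.1 -38.2 0 -0 -0 0.35; -0.7 -0.1 -38.2 0 -0 -0 0.35; -0.8 -0.1 -38.2 0 -0 -0 0.35; -0.8 -0.1 -38.2 0 -0 -0 0.35
```

View pics/w15.png

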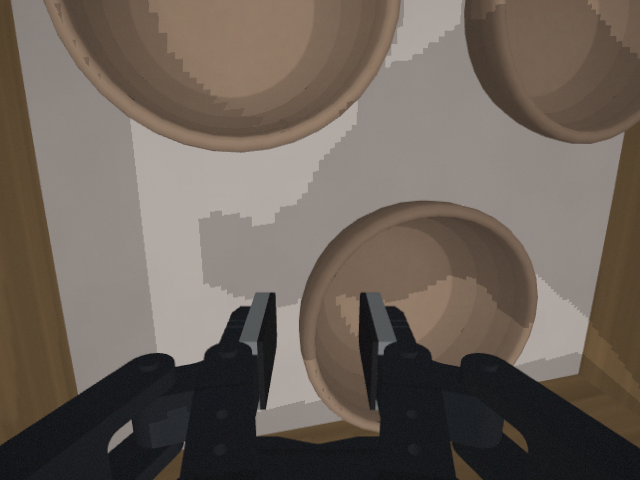

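Emit:
arm_command(
  deltas="0 0 -10 0 0 0 0.35; 0 0 -15 0 0 0 0.35; -0.5 0 -25 0 0 0 0.35; -1 0 -35 0 0 0 0.35; -1 0 -40 0 0 0 0.35; 0 0 0 0 0 0 0.35",
)

```text
t: 21.28
position: [453.3, 295.3, 181.9]
orientation: [2.877, -0.001, 0.009]
wrist_force: [0.3, -0.3, 0.2]
width: 0.35
```

Run:
```python
from h import *
from station import *
plan([([452,300,200],Rbowl(15.3),1)],0.35)
d=snapshot("wrist");save(d,"w16")
d=snapshot("scene");save(d,"scene16");cv2.imwrite("pics/c16.png",cv2.resize(d["image"][80:340,120:400,::-1],None,fx=2.3,fy=2.3))
```

```text
t 21.27 p [453.3 295.3 181.9] tool y [-0.001 -0.965  0.261] z [ 0.006 -0.261 -0.965] F [ 0.3 -0.3  0.2] w 0.35 J [-1.24  0.39  0.58  1.84  0.    1.14 -2.25]
-1.2 0.2 -18.8 -0.1 -0.3 -0.1 0.35
```

View pics/c16.png

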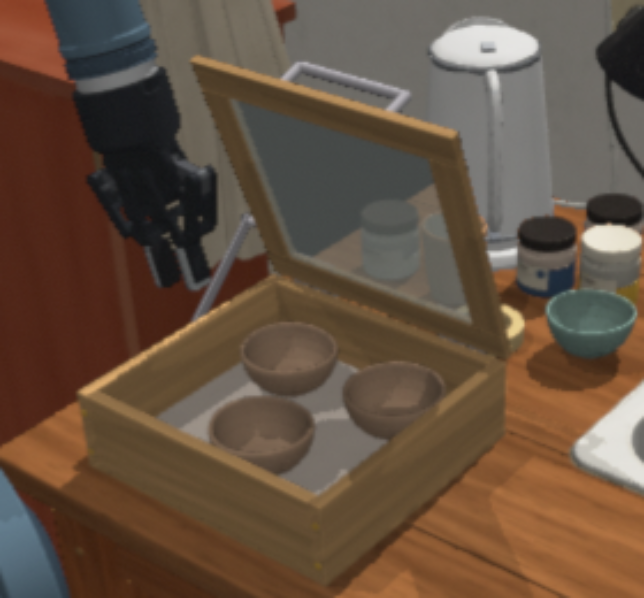

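View pics/w16.png

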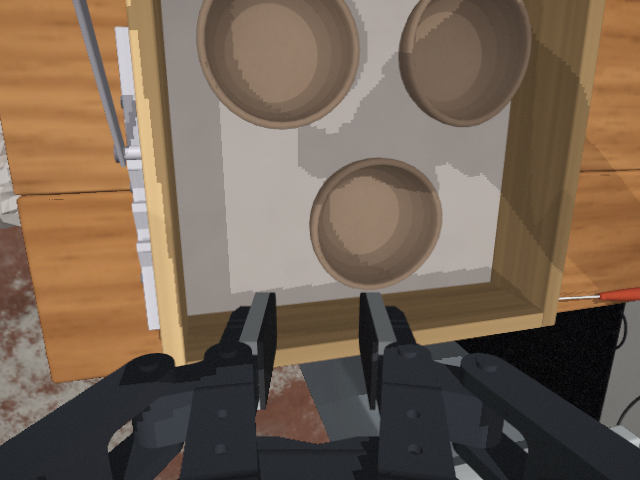

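Run:
```python
from h import *
from station import *
d=load("w16");Q=plane(d,[(311,222),(441,218),(378,158),(372,290)],57);print(Q.round(1),Q.mean(0)-[501,221,0])
uv=[(311,222),(441,218),(378,160),(372,288)];P,r=depthpts(d,uv);print(P.round(1))
a,b=load("scene7")["image"],load("scene16")["image"]
df=np.abs(a.astype(int)-b).sum(2)[215:280,222:320];print("back-bowl region diff px",(df>90).sum())
s=state();print(s["t"],s["wrist_force"],np.abs(s["qd"]).max())
hand_in()
```

```text
[[460.9 267.2  57. ]
 [457.7 177.6  57. ]
 [498.6 224.5  57. ]
 [411.3 225.4  57. ]] [-43.88081249   2.67854906  57.        ]
[[524.3 330.4 306.6]
 [457.7 177.4  56.8]
 [497.1 223.4  54.5]
 [412.4 225.2  56.3]]
back-bowl region diff px 1226
21.375 [ 0.21771874 -0.93805261  0.88080484] 0.04075020815861323
the job is handed in; nothing more can be done
```

The job is handed in at about 21.4 s, with the lid propped wide open and the bowl on the plaster floor. I got no verdict from the system.

- **Lid:** I gripped the lid's bar, raised the lid to about 1.43 rad and lowered it until it met resistance at about 1.24 rad. After release, the picture put it at about 1.25 rad. It looked the same in the last scene picture, but I did not measure the angle again there.
- **Bowl:** I pinched the rim on its left side and corrected a sag of about 3.5° in the grip. I lowered it in small steps until light contact (under 1 N shown) and released it. It stands about 44 mm in front of the box middle and 3 mm to the left. Rim heights of 54.5, 56.3 and 56.8 mm agree with a bowl standing upright on the floor.
- **Robot:** The gripper was well clear, with no contact force beyond sensor noise.

**Checks that disagreed:**
- The pixel comparison over the back bowls showed 1226 changed pixels. That region also takes in part of the new bowl and changed shadows, so it proves nothing either way. By eye, both back bowls are at the same pixel positions as before.
- One rim depth reading (306.6 mm) was wrong, because that pixel hit the background. I left it out.

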